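# Report the tube that lost its stopper

### The job

One tube in the rack has lost its stopper. Press the button on the call unit fully down to call the technician and let it go, then point straight down at the open tube, fingertips just above the centre of its mouth (within about 4 cm) without touching it, and hold still there for at least two seconds; finish still pointing at it. Do not touch the rack, any tube, the loose stopper, the bottle, the jar or the glove box: leave them all as they are.

Things in the scene. Friction and masses are not known exactly. Their poses are not given: they have to be found in the camera images.
- rack: Grey plastic tube rack, fixed to the bench, 104 x 214 mm and 60 mm high; origin at the centre of its underside, z up, y along its length. Two rows (x = -23 and +23 mm) of four round places (y = -69, -23, +23, +69 mm), 22 mm holes. Six tubes stand in it, two places are empty. It may be on the left or the right of the bench.
- open_tube: The tube without its stopper: an empty clear plastic tube, 20 mm across and 100 mm long, with a white label ring, standing loose and upright in one of the rack's places, its foot 5 mm above the bench. Origin at the centre of its foot, z up along the tube. All six tubes have the same label.
- open_tube_mouth (a point): Centre of the open tube's mouth, at its top, about 105 mm above the bench; z up out of the tube.
- call_unit: Grey call unit fixed to the bench, 100 x 130 mm and 30 mm high, with loudspeaker slots and one round white push button on its top; origin at the centre of its underside.
- call_button_top (a point): Centre of the top of the push button (32 mm across, in a round black housing on the call unit). The button is pressed straight down; it travels 6 mm against a spring, and fully down takes 5 N; it springs back when released.
- call_button (a joint): Travel of the push button, in m: 0 up, 0.006 fully down.
- stopper: The loose red stopper, 24 mm across and 20 mm high, standing on the bench; origin at the centre of its underside.
- bottle: White bottle with a blue cap, 64 mm across and 150 mm high; origin at the centre of its underside.
- jar: Amber jar with a black lid, 70 mm across and 80 mm high; origin at the centre of its underside.
- glove_box: Cardboard glove box, fixed, 240 x 120 mm and 70 mm high; origin at the centre of its underside.
- capped_tube1: One of five identical tubes with a red stopper on, 20 mm across, 24 mm over the stopper, 110 mm long, so its top is 115 mm above the bench; loose in the rack. Origin at the centre of its foot.
- capped_tube2: One of five identical tubes with a red stopper on, 20 mm across, 24 mm over the stopper, 110 mm long, so its top is 115 mm above the bench; loose in the rack. Origin at the centre of its foot.
- capped_tube3: One of five identical tubes with a red stopper on, 20 mm across, 24 mm over the stopper, 110 mm long, so its top is 115 mm above the bench; loose in the rack. Origin at the centre of its foot.
- capped_tube4: One of five identical tubes with a red stopper on, 20 mm across, 24 mm over the stopper, 110 mm long, so its top is 115 mm above the bench; loose in the rack. Origin at the centre of its foot.
- capped_tube5: One of five identical tubes with a red stopper on, 20 mm across, 24 mm over the stopper, 110 mm long, so its top is 115 mm above the bench; loose in the rack. Origin at the centre of its foot.

How it is judged:
By the outcome, as a careful person would: the job done as asked, in the order asked, and still so for the second after the job is handed in, with the robot touching nothing.
It also fails if it takes over 43 s, if anything falls off the work surface, if the arm or the gripper's body presses on something with over 40 N, if the wrist force passes 120 N, or if a joint passes its speed limit or range.

### The arm

A 6-joint arm with a two-finger parallel gripper is mounted at the origin on the work surface. World frame = base frame: x ahead of the robot, y to its left, z up, the work surface at z = 0. Lengths are in mm, angles in rad, forces in N, time in s.
With the tool pointing down it reaches from about 325 to 900 mm from the base axis. Payload 3.5 kg.
Tool frame: the origin (TCP) lies between the finger pads, 19 mm behind the fingertips; this is the grasp point; z points along the fingers, y is the line along which they close (so a half turn about z gives the same grasp; the last joint's range is limited). The gripper opens to 85 mm and grips with 20 to 120 N. Pads are 22 mm wide; open, the fingers measure 114 mm over their backs; the gripper's body (76 mm by 85 mm) begins 54 mm behind the grasp point. The pads swing forward as they close: fully open they stand 13 mm farther back than shut.
Start: joints at [-0.103, 0.276, -0.026, 1.268, 0, 1.467], TCP at [624.997, -0.01, 250.013] pointing down, gripper open.
Joint ranges: [-3.12, 3.12], [-0.85, 1.88], [-1.08, 1.24], [-1.95, 2.15], [-1.57, 1.53], [-3.14, 3.14]. Speed limits (rad/s): [2.57, 2.57, 3.14, 3.14, 3.14, 3.14].

### API

Orientations are given as a unit quaternion [x, y, z, w].
In Python, from bench import * gives the robot as it stands.
- The arm moves only by the tool carry_out, never from a script. Its argument "motion" is a list of rows, each a list of 7 numbers: the shift along the world's x, y, z each as a share of 40 cm, from -1 to 1, then the turn, a rotation vector about the world's x, y, z each as a share of 2 rad, from -1 to 1, then the opening, from 0 (shut) to 1 (fully open). A call has 1 to 20 rows; each row is the pose to reach, as a shift and turn from the pose commanded when the call began; what a row does not reach only later rows make up. A row lasts 1/12 s, in which the tool goes at most 41.7 mm and 7.16 degrees, less where a joint would pass 70% of its speed; a pose out of reach is approached as far as the arm can. A call with a number of a shift or a turn outside -1 to 1 is refused whole. A call with a gripper value outside its range is refused whole. The fingers move at their own pace and stop on an object; "force" is the grip in N (left out, the last holds). Time passes only in rows, so rows that repeat a pose let the fingers close. It gives the time, the measured TCP pose, the force, the opening and the grip force at its end, in the units of the state.
- state(): the state, without advancing time (a new reading comes with each control period).
- get_image(name): name is "scene" or "side" or "wrist"; returns a dict with "pixels" (384x512x3 uint8, red, green, blue), "mtx" (3x3 intrinsics, pixels), "view" (4x4, takes a point from world to camera coordinates). Camera axes: x right, y up, looking along -z (the intrinsics and any distortion apply to the point x, -y, -z); pixel columns grow to the right and rows downward; lengths in mm; the calibration is good to about 2 mm. A picture is of the moment at which its call begins. There is no depth.
- hand_in(): hands the job in; it is judged then, once.
Trained networks look in the newest picture that a camera, given by its name, has taken for a name from the list of things; names that differ only in an ending like _2 or _b are one class to them, and where a whole thing is asked for, a point or a joint stands for the part that bears it (a point fixed in the world has none). Each returns a list of dicts, best first, with "score" (0 to 1); they miss things now and then, are a little off and sometimes report something else, mostly with a low value. They report only what shows in the picture. A call takes as long as a camera call.
- recognise(camera, query): "at" ([x, y, z] in mm, in world coordinates, good to about 4 mm: the middle of the surface that is visible of it).
- regions_of(camera, query): "pixels" (384x512 bool, what is visible of it).
- landmark_of(camera, query): "at" ([x, y, z] in mm, in world coordinates, good to about 4 mm: a listed point, or the origin of a listed thing).
The state is a dict: "time": time; "joint_positions": joint angles; "joint_velocities": joint speeds; "tau": joint torques, N m; "position": TCP position; "orientation": TCP orientation; "ft_force": force on the tool from outside, world axes, zero at the start; "torque": the same for the moment, N m; "finger_gap": finger opening in mm; "grasp_force": force on a finger pad.
Only numpy, scipy, OpenCV 4.12 (cv2) and the standard library are available. Lean on these libraries where they do the work, as an engineer would, in place of code of your own. Each camera call takes 0.05 s, during which the arm holds its last target. There are 200 camera calls.

## Working session

There is one attempt and no reset: what is moved stays moved. The work goes in short steps, Python scripts to look and compute and a tool call to move; the robot and the scene stay as the last step left them, time stands still between calls to the robot, and variables do not carry over. Pictures are saved under pics/ and viewed, at most 10 in all, crops included, and the job is handed in when it is done.

Besides the shell and the picture viewer there is one more tool, called by a JSON object that holds its "method" and its "body", one argument or row to a line. carry_out: Moves the arm, as the interface text tells. Its arguments: {"type":"object","properties":{"motion":{"type":"array"},"force":{"type":"number"}},"required":["motion"]}

```bash
mkdir -p pics; python3 - <<'E'
from bench import *
import cv2,numpy as np
ims=[get_image(n)["pixels"] for n in("scene","side")]
for n,i in zip(("scene","side"),ims): cv2.imwrite(f"pics/{n}0.png",i[:,:,::-1])
for c in("scene","side"):
  for q in("call_button_top","open_tube_mouth","open_tube","rack","call_unit","stopper","bottle","jar","glove_box","capped_tube1"):
    print(c,q,[(np.round(d["at"]).tolist(),round(d["score"],2)) for d in landmark_of(c,q)][:6])
print(state()["time"],state()["orientation"])
E
```

```text
scene call_button_top [([512.0, 227.0, 51.0], 0.52), ([466.0, -125.0, 8.0], 0.15)]
scene open_tube_mouth [([523.0, -160.0, 6.0], 0.63), ([522.0, -153.0, 102.0], 0.5), ([549.0, -243.0, 4.0], 0.23)]
scene open_tube [([506.0, -182.0, -2.0], 0.74), ([525.0, -155.0, 4.0], 0.46)]
scene rack [([508.0, -179.0, -0.0], 0.78)]
scene call_unit [([528.0, 224.0, 2.0], 0.75)]
scene stopper [([551.0, 4.0, -0.0], 0.38)]
scene bottle [([727.0, 10.0, 2.0], 0.67)]
scene jar [([595.0, -422.0, 4.0], 0.63)]
scene glove_box [([605.0, 450.0, 5.0], 0.98)]
scene capped_tube1 [([506.0, -110.0, 6.0], 0.66), ([492.0, -208.0, 5.0], 0.6), ([512.0, -257.0, 4.0], 0.59), ([551.0, -243.0, 3.0], 0.5), ([463.0, -125.0, 6.0], 0.48)]
side call_button_top [([511.0, 227.0, 52.0], 0.49)]
side open_tube_mouth [([521.0, -155.0, 107.0], 0.6), ([513.0, -257.0, 4.0], 0.51)]
side open_tube []
side rack [([507.0, -184.0, 1.0], 0.7)]
side call_unit [([536.0, 227.0, 0.0], 0.57)]
side stopper [([549.0, 6.0, -2.0], 0.64), ([724.0, 8.0, -6.0], 0.39)]
side bottle [([726.0, 11.0, -3.0], 0.93)]
side jar [([594.0, -421.0, 3.0], 0.65)]
side glove_box [([608.0, 450.0, -0.0], 0.78)]
side capped_tube1 [([489.0, -215.0, 8.0], 0.76), ([511.0, -256.0, 6.0], 0.56), ([464.0, -124.0, 6.0], 0.47)]
1.1 [ 7.07111725e-01  7.07101837e-01  1.18017773e-05 -3.77989589e-07]
```

```bash
ls; ls pics
```

```text
pics
scene0.png
side0.png
```

View pics/scene0.png

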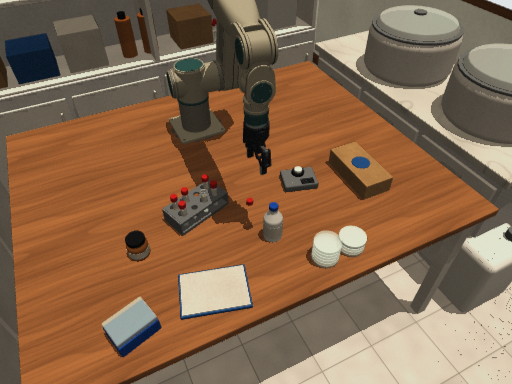

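View pics/side0.png

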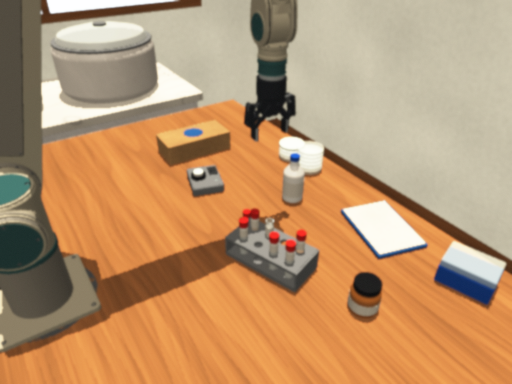

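The scene view shows the rack on the right (195,205), the call unit with its white button (298,172), the loose stopper (250,201) and the bottle (272,222). In the side view the open tube is at about (270,225). The network points fit a rack at yaw ≈ 0.33 with the open tube at place (+23,+23), so I'm moving above the button with the fingers shut.

{"method": "carry_out", "body": {
  "motion": [
    [-0.284, 0.568, -0.25, 0, 0, 0, 0],
    [-0.284, 0.568, -0.25, 0, 0, 0, 0],
    [-0.284, 0.568, -0.25, 0, 0, 0, 0],
    [-0.284, 0.568, -0.25, 0, 0, 0, 0],
    [-0.284, 0.568, -0.25, 0, 0, 0, 0],
    [-0.284, 0.568, -0.25, 0, 0, 0, 0],
    [-0.284, 0.568, -0.25, 0, 0, 0, 0],
    [-0.284, 0.568, -0.25, 0, 0, 0, 0],
    [-0.284, 0.568, -0.25, 0, 0, 0, 0],
    [-0.284, 0.568, -0.25, 0, 0, 0, 0],
    [-0.284, 0.568, -0.25, 0, 0, 0, 0],
    [-0.284, 0.568, -0.25, 0, 0, 0, 0]
  ]
}}

```text
time: 2.1
position: [512.8, 226.3, 150.9]
orientation: [0.708, 0.706, 0.001, 0.001]
ft_force: [-0.3, -0.3, -0.6]
finger_gap: -0.2
grasp_force: 0.0
```

```bash
cat >h.py <<'E'
from bench import *
import cv2,numpy as np
def proj(im,p):
    c=im["view"]@np.r_[p,1]; c=c[:3]*[1,-1,-1]; u=im["mtx"]@c; return u[:2]/u[2]
E
python3 - <<'E'
from h import *
ims={n:get_image(n) for n in("scene","side","wrist")}
s=state(); print(s["time"],np.round(s["position"],1),s["finger_gap"],np.round(s["ft_force"],1))
B=[511.5,227,51.5];M=[522,-154,105]
tiles=[]
for n in("scene","side"):
  for p in(B,M):
    im=ims[n];u,v=proj(im,p);x,y=int(u)-32,int(v)-24
    t=cv2.resize(im["pixels"][y:y+48,x:x+64],None,fx=6,fy=6,interpolation=cv2.INTER_CUBIC)[:,:,::-1].copy()
    cv2.drawMarker(t,(int((u-x+.5)*6),int((v-y+.5)*6)),(0,255,0),0,14,1); tiles.append(t)
cv2.imwrite("pics/crops1.png",np.vstack([np.hstack(tiles[:2]),np.hstack(tiles[2:])]))
w=ims["wrist"]["pixels"][:,:,::-1].copy()
u,v=proj(ims["wrist"],B);cv2.drawMarker(w,(int(u),int(v)),(0,255,0),0,14,1);cv2.imwrite("pics/wrist1.png",w)
for c in ims:
  for q in("call_button_top","open_tube_mouth"): print(c,q,[(np.round(d["at"],1).tolist(),round(d["score"],2)) for d in landmark_of(c,q)])
E
```

```text
2.25 [512.3 226.5 150.5] -0.03128623858638041 [-0.1 -0.3  0.7]
scene call_button_top [([511.9, 230.4, 53.7], 0.45)]
scene open_tube_mouth [([521.3, -153.9, 102.6], 0.53), ([549.5, -245.3, 2.9], 0.28)]
side call_button_top [([511.7, 232.1, 52.8], 0.47)]
side open_tube_mouth [([521.5, -160.5, 104.2], 0.56)]
wrist call_button_top [([520.3, 229.1, 53.5], 0.96)]
wrist open_tube_mouth []
```

View pics/crops1.png

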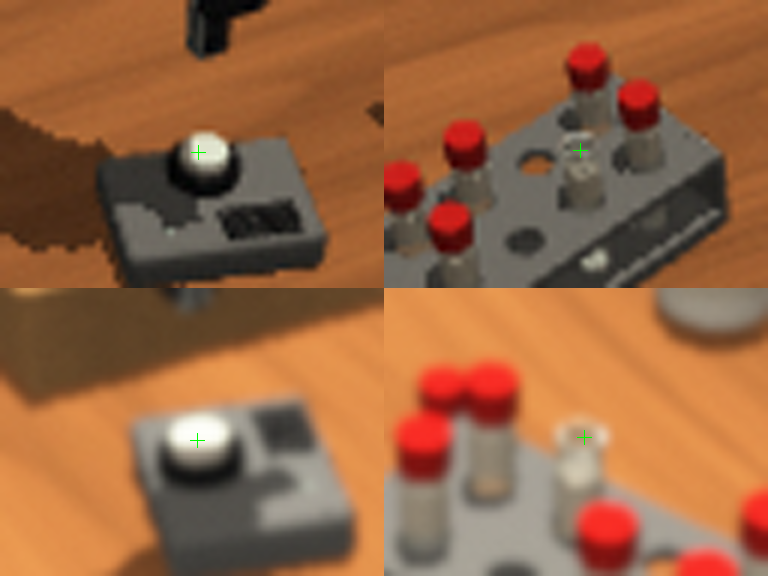

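View pics/wrist1.png

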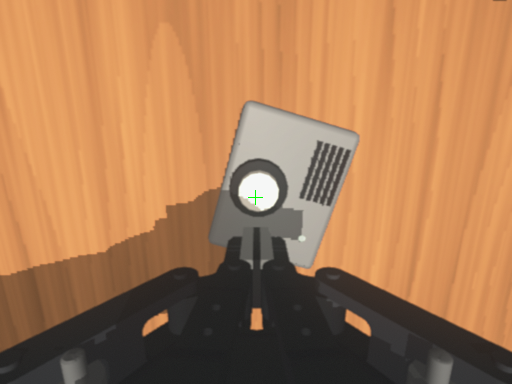

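The scene crop shows the button centre about 1 px right of my marker, and the wrist view shows it at about (259,190) against a predicted (255,197). The mouth markers sit on the open tube's rim within about 1 px. I'm triangulating both points before moving down.

```bash
python3 - <<'E'
from h import *
from scipy.optimize import least_squares
ims={n:get_image(n) for n in("scene","side","wrist")}
B=[512,229,52]; obs={}
for n,im in ims.items():
    u,v=proj(im,B).round().astype(int); r=40 if n=="wrist" else 9
    g=im["pixels"].min(2)[v-r:v+r,u-r:u+r]; m=(g>(170 if n!="side" else 190)).astype(np.uint8)
    k,l,st,c=cv2.connectedComponentsWithStats(m); i=1+np.argmax(st[1:,4]); obs[n]=c[i]+[u-r,v-r]; print(n,obs[n],st[i],proj(im,[511.5,227,51.5]))
for ns in(("scene","side","wrist"),("scene","side")):
    w={"scene":1,"side":1,"wrist":.3}
    f=least_squares(lambda p:np.concatenate([(proj(ims[n],p)-obs[n])*w[n] for n in ns]),B); print(ns,f.x.round(1),f.fun.round(1))
# wrist only, given height
for z in(50,52,54): print(z,least_squares(lambda p:proj(ims["wrist"],[*p,z])-obs["wrist"],B[:2]).x.round(1))
# mouth from crops (rim centre)
S,D=ims["scene"],ims["side"]; M=[522,-154,105]
o={"scene":proj(S,M)+[-.2,-1.0],"side":proj(D,M)+[-.4,-.2]}
f=least_squares(lambda p:np.concatenate([proj(ims[n],p)-o[n] for n in o]),M);print("mouth",f.x.round(1),f.fun.round(1))
print(state()["position"],state()["time"])
E
```

```text
scene [298.38095238 168.42857143] [ 8  7  6  4 21] [296.55547864 168.92054867]
side [197.62222222 170.35555556] [ 5  6 10  6 45] [197.46656008 171.86578505]
wrist [259.98018949 192.01550388] [  23   17   40   37 1161] [256.74301047 199.08713606]
('scene', 'side', 'wrist') [514.3 233.   53.2] [-0.1  0.1 -0.3 -0.   0.1  0.1]
('scene', 'side') [514.8 232.7  53.5] [-0.1  0.2 -0.1 -0.1]
50 [514.  232.3]
52 [514.  232.8]
54 [514.  233.4]
mouth [ 520.1 -154.3  107.1] [-0.2  0.2 -0.1 -0.1]
[511.35732989 227.20587177 149.99236797] 2.7
```

{"method": "carry_out", "body": {
  "motion": [
    [0.007, 0.014, -0.1, 0, 0, 0, 0],
    [0.007, 0.014, -0.18, 0, 0, 0, 0],
    [0.007, 0.014, -0.185, 0, 0, 0, 0],
    [0.007, 0.014, -0.19, 0, 0, 0, 0],
    [0.007, 0.014, -0.195, 0, 0, 0, 0],
    [0.007, 0.014, -0.2, 0, 0, 0, 0],
    [0.007, 0.014, -0.2, 0, 0, 0, 0],
    [0.007, 0.014, -0.2, 0, 0, 0, 0]
  ]
}}

```text
time: 3.37
position: [515.3, 233.1, 71.5]
orientation: [0.707, 0.707, 0.001, 0.001]
ft_force: [-0.1, 0.2, 0.7]
finger_gap: -0.0
grasp_force: 0.0
```

{"method": "carry_out", "body": {
  "motion": [
    [0, 0, -0.005, 0, 0, 0, 0],
    [0, 0, -0.01, 0, 0, 0, 0],
    [0, 0, -0.01, 0, 0, 0, 0],
    [0, 0, -0.01, 0, 0, 0, 0]
  ]
}}

```text
time: 3.7
position: [515.4, 233.2, 66.9]
orientation: [0.707, 0.707, 0.001, 0.001]
ft_force: [0.8, -0.1, 4.2]
finger_gap: -0.1
grasp_force: 1.8
```

{"method": "carry_out", "body": {
  "motion": [
    [0, 0, -0.0025, 0, 0, 0, 0],
    [0, 0, -0.005, 0, 0, 0, 0],
    [0, 0, -0.005, 0, 0, 0, 0],
    [0, 0, -0.005, 0, 0, 0, 0]
  ]
}}

```text
time: 4.03
position: [515.4, 233.1, 64.7]
orientation: [0.707, 0.707, 0.001, 0.001]
ft_force: [1.4, 1.7, 5.7]
finger_gap: -0.2
grasp_force: 2.7
```

{"method": "carry_out", "body": {
  "motion": [
    [0, 0, -0.0025, 0, 0, 0, 0],
    [0, 0, -0.005, 0, 0, 0, 0],
    [0, 0, -0.005, 0, 0, 0, 0],
    [0, 0, -0.005, 0, 0, 0, 0]
  ]
}}

```text
time: 4.37
position: [515.4, 233.2, 64.5]
orientation: [0.707, 0.707, 0.001, 0.001]
ft_force: [-3.4, -1.1, 16.6]
finger_gap: -0.4
grasp_force: 8.3
```

The force climbed gently to about 5 N, then jumped to 16.6 N with the height stuck at 64.5 mm, so the button is fully down. I'm releasing it and crossing high to the tube.

{"method": "carry_out", "body": {
  "motion": [
    [0, 0, 0.03, 0, 0, 0, 0],
    [0, 0, 0.1, 0, 0, 0, 0],
    [0, 0, 0.2, 0, 0, 0, 0],
    [0, 0, 0.3, 0, 0, 0, 0],
    [0, 0, 0.4, 0, 0, 0, 0],
    [0.016, -0.09, 0.45, 0, 0, 0, 0],
    [0.016, -0.19, 0.45, 0, 0, 0, 0],
    [0.016, -0.29, 0.45, 0, 0, 0, 0],
    [0.016, -0.39, 0.45, 0, 0, 0, 0],
    [0.016, -0.49, 0.45, 0, 0, 0, 0],
    [0.016, -0.59, 0.45, 0, 0, 0, 0],
    [0.016, -0.69, 0.45, 0, 0, 0, 0],
    [0.016, -0.79, 0.45, 0, 0, 0, 0],
    [0.016, -0.88, 0.45, 0, 0, 0, 0],
    [0.016, -0.968, 0.45, 0, 0, 0, 0],
    [0.016, -0.968, 0.45, 0, 0, 0, 0],
    [0.016, -0.968, 0.45, 0, 0, 0, 0],
    [0.016, -0.968, 0.45, 0, 0, 0, 0]
  ]
}}

```text
time: 5.87
position: [519.5, -153.9, 241.0]
orientation: [0.707, 0.707, -0.0, -0.001]
ft_force: [0.2, 0.8, -0.0]
finger_gap: -0.0
grasp_force: 0.0
```

```bash
python3 - <<'E'
from h import *
im=get_image("wrist"); w=im["pixels"][:,:,::-1].copy()
for p in([521,-155,105],):
    u,v=proj(im,p);cv2.drawMarker(w,(int(u),int(v)),(0,255,0),0,10,1)
cv2.imwrite("pics/wrist2.png",w)
for q in("open_tube_mouth","capped_tube1"): print(q,[(np.round(d["at"],1).tolist(),round(d["score"],2)) for d in landmark_of("wrist",q)])
s=state();print(s["time"],s["position"],s["joint_positions"])
E
```

```text
open_tube_mouth [([522.8, -153.0, 109.0], 0.88)]
capped_tube1 [([497.5, -213.2, 2.7], 0.93), ([505.7, -107.9, 7.0], 0.85), ([459.4, -121.6, 5.2], 0.76), ([553.1, -241.1, 3.8], 0.72)]
6.0167 [ 520.20994524 -152.98123045  241.6105055 ] [-4.05354424e-01  1.35849412e-01 -2.18525093e-01  1.21770935e+00
  2.12409308e-04  1.16362739e+00]
```

View pics/wrist2.png

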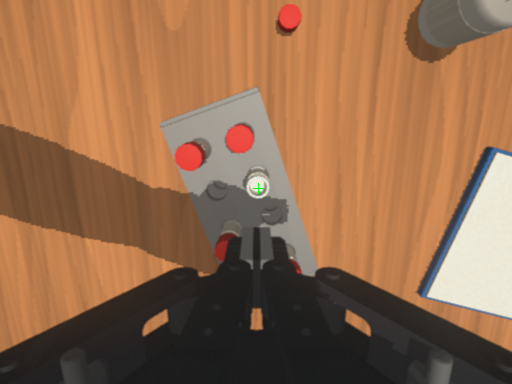

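The wrist view shows the open rim at about (258,185), with my marker on it. I'm descending to put the tips about 21 mm above the mouth, then holding.

{"method": "carry_out", "body": {
  "motion": [
    [0.001, 0.001, -0.06, 0, 0, 0, 0],
    [0.001, 0.001, -0.12, 0, 0, 0, 0],
    [0.001, 0.001, -0.17, 0, 0, 0, 0],
    [0.001, 0.001, -0.21, 0, 0, 0, 0],
    [0.001, 0.001, -0.24, 0, 0, 0, 0],
    [0.001, 0.001, -0.24, 0, 0, 0, 0],
    [0.001, 0.001, -0.24, 0, 0, 0, 0],
    [0.001, 0.001, -0.24, 0, 0, 0, 0],
    [0.001, 0.001, -0.24, 0, 0, 0, 0],
    [0.001, 0.001, -0.24, 0, 0, 0, 0],
    [0.001, 0.001, -0.24, 0, 0, 0, 0],
    [0.001, 0.001, -0.24, 0, 0, 0, 0]
  ]
}}

```text
time: 7.02
position: [521.4, -154.2, 146.7]
orientation: [0.707, 0.707, 0.0, 0.001]
ft_force: [0.4, -0.1, 0.2]
finger_gap: 0.2
grasp_force: 0.0
```

{"method": "carry_out", "body": {
  "motion": [
    [0, 0, 0, 0, 0, 0, 0],
    [0, 0, 0, 0, 0, 0, 0],
    [0, 0, 0, 0, 0, 0, 0],
    [0, 0, 0, 0, 0, 0, 0],
    [0, 0, 0, 0, 0, 0, 0],
    [0, 0, 0, 0, 0, 0, 0],
    [0, 0, 0, 0, 0, 0, 0],
    [0, 0, 0, 0, 0, 0, 0],
    [0, 0, 0, 0, 0, 0, 0],
    [0, 0, 0, 0, 0, 0, 0],
    [0, 0, 0, 0, 0, 0, 0],
    [0, 0, 0, 0, 0, 0, 0],
    [0, 0, 0, 0, 0, 0, 0],
    [0, 0, 0, 0, 0, 0, 0],
    [0, 0, 0, 0, 0, 0, 0],
    [0, 0, 0, 0, 0, 0, 0],
    [0, 0, 0, 0, 0, 0, 0],
    [0, 0, 0, 0, 0, 0, 0],
    [0, 0, 0, 0, 0, 0, 0],
    [0, 0, 0, 0, 0, 0, 0]
  ]
}}

```text
time: 8.68
position: [521.0, -154.0, 146.0]
orientation: [0.707, 0.707, 0.0, 0.0]
ft_force: [0.1, -0.3, 0.1]
finger_gap: 0.2
grasp_force: 0.0
```

{"method": "carry_out", "body": {
  "motion": [
    [0, 0, 0, 0, 0, 0, 0],
    [0, 0, 0, 0, 0, 0, 0],
    [0, 0, 0, 0, 0, 0, 0],
    [0, 0, 0, 0, 0, 0, 0],
    [0, 0, 0, 0, 0, 0, 0],
    [0, 0, 0, 0, 0, 0, 0],
    [0, 0, 0, 0, 0, 0, 0],
    [0, 0, 0, 0, 0, 0, 0],
    [0, 0, 0, 0, 0, 0, 0],
    [0, 0, 0, 0, 0, 0, 0],
    [0, 0, 0, 0, 0, 0, 0],
    [0, 0, 0, 0, 0, 0, 0]
  ]
}}

```text
time: 9.68
position: [521.0, -154.0, 146.0]
orientation: [0.707, 0.707, -0.0, 0.0]
ft_force: [0.2, -0.1, 0.1]
finger_gap: -0.3
grasp_force: 0.0
```

```bash
python3 - <<'E'
from h import *
t=[]
for n in("scene","side"):
    im=get_image(n);u,v=proj(im,[521,-154,105]).astype(int)
    t.append(cv2.resize(im["pixels"][v-40:v+40,u-32:u+32],None,fx=6,fy=6,interpolation=cv2.INTER_CUBIC)[:,:,::-1])
cv2.imwrite("pics/end.png",np.hstack(t))
E
```

```text
(no output)
```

View pics/end.png

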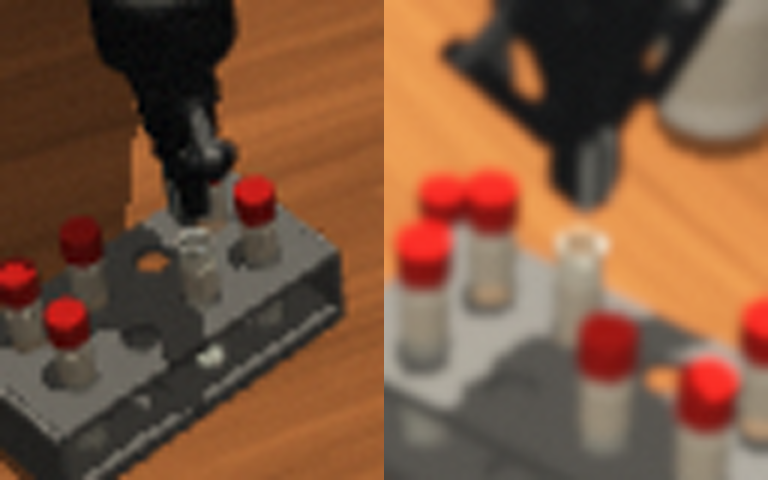

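Both views show the shut fingertips just above the open tube's mouth with a clear gap (side crop: tips at about (582,205), rim at (582,243)), and every tube in the crops is still upright.

```bash
python3 -c "
from bench import *
print(hand_in())"
```

```text
the job is handed in; nothing more can be done
None
```

I pressed the call button fully down and released it, then pointed straight down about 2 cm above the centre of the open tube's mouth and held for over 2.5 s; the job is handed in with the arm still pointing there.

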